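Ramekin under the table-top grill

TASK

Stand the filled ramekin in the shallow baking tin without dropping it, then slide the tin straight in, handle outwards, under the low hood of the grill, between the runners, until it is fully home against the back stop. Then press the grill's lever all the way down to switch it on and let go. Keep the ramekin upright in the tin throughout, and leave the bottle, bowl and loaf tin where they are.

Things in the scene. Friction and masses are not known exactly. Their poses are not given: they have to be found in the camera images.
- ramekin_center (a point): Centre (half-way up) of the ramekin: a small round white ceramic dish with a flat baked brown top, 60 mm across at the top, 56 mm at the foot, 46 mm tall, 0.14 to 0.28 kg. It starts standing on the table to the left or the right of the tin. z axis up through its top.
- tray_floor (a point): Middle of the inner floor of the shallow black baking tin. The tin is an open box 130 mm long (x) by 130 mm wide (y) by 22 mm high; walls and floor 3 mm thick; this point is 3 mm above its underside. About 0.45 kg, loose on the table, which it slides on. Its handle leaves the tin's -x side; its +x side goes into the grill first.
- tray_handle (a point): Grip point on the tin's handle, 130 mm in -x from the tin's middle, 29 mm above its underside. The handle is a straight black bar along the tin's x axis, 16 mm wide and 14 mm high (22 to 36 mm above the table), ending 48 mm beyond this point; the space below it is open to the table. Axes as the tin's.
- grill_front (a point): The fixed table-top grill: a steel hood 400 mm wide, 240 mm deep, on side walls. This point is on the table under the middle of the hood's front edge; +x runs inwards (the way the tin goes in), y to the left looking in, z up. The hood's underside is 62 mm above the table, its top 182 mm.
- grill_mouth (a point): On the table midway between the flared tips of the grill's two runners, 28 mm outside the hood's front edge; axes as grill_front. Runners and back stop are 14 mm high; from the front edge the runners lead inwards, 148 mm apart, to the stop bar 135 mm inside the edge. With the tin home its middle is 70 mm inside the edge and only the handle sticks out.
- lever_grip (a point): Centre of the lever's grip: a black cylinder 22 mm in diameter, 36 mm long (along the grill's y) on an 85 mm steel arm that points outwards (grill -x) from a pivot on a grey box 126 mm tall, left of the opening. In grill_front's frame: pivot x -35, y 160, z 110 mm; grip up x -113, z 143; half-way x -120, z 110; down x -113, z 77 mm.
- grill_lever (a joint): Lever angle in rad: 0 = up (off; starts between 0 and 0.15), 0.8 = fully down at its end stop (on). It needs about 2 N at the grip and stays where it is left.
- bottle: Bystander: amber bottle with a black cap, 60 mm across, 190 mm tall, standing on the side opposite the ramekin; origin at the centre of its underside.
- bowl: Bystander: steel mixing bowl, 170 mm across, 70 mm tall, far right; origin under its centre.
- loaf_tin: Bystander: deep dark loaf tin, 110 x 200 x 105 mm tall, far left; origin under its centre.
- tray: The same baking tin: the centre of its underside.
- ramekin: The same ramekin: the centre of its underside.
Mind the look-alikes: they are no part of the job. Of the things like the ramekin, leave any that is yellow; of the rest the larger one is meant.

How it is judged (in metres and radians):
On the way, in this order (a step that is already met when the one before it is completed fails the run):
1. the ramekin stands upright on the floor of the tin, released (x of ramekin_center in the frame of tray_floor between -0.045 and 0.045 m and y of ramekin_center in the frame of tray_floor between -0.045 and 0.045 m and z of ramekin_center in the frame of tray_floor between 0.015 and 0.03 m and angle between ramekin_center's own z axis and vertical below 0.15 rad and contact force between the fingers and ramekin below 0.1 N), for 0.2 s.
2. the tin is fully home under the hood with the ramekin standing in it (x of tray_floor in the frame of grill_front between 0.058 and 0.078 m and y of tray_floor in the frame of grill_front between -0.02 and 0.02 m and angle between the x axis of tray_floor and the x axis of grill_front, either way round below 0.12 rad and angle between tray_floor's own z axis and vertical below 0.06 rad and height (world z) of tray_floor below 0.01 m and x of ramekin_center in the frame of tray_floor between -0.045 and 0.045 m and y of ramekin_center in the frame of tray_floor between -0.045 and 0.045 m and z of ramekin_center in the frame of tray_floor between 0.015 and 0.03 m and angle between ramekin_center's own z axis and vertical below 0.15 rad), for 0.2 s.
3. the lever is pressed down (value of joint grill_lever above 0.7 rad), for 0.1 s.
At the end, for the whole second after the job is handed in: Tin flat under the hood, its middle 58 to 78 mm inside the front edge (70 = at the stop), within 20 mm of the centre line, aligned within 0.12 rad; ramekin upright (0.15 rad) on the tin's floor; lever past 0.7 rad; all at rest (all of step 2 and linear speed of each of tray, ramekin below 0.02 m/s and value of joint grill_lever above 0.7 rad); the robot touches nothing.
It fails at once if the ramekin is tipped by more than 0.5 rad (angle between ramekin_center's own z axis and vertical above 0.5 rad).
It fails at once if the ramekin is dropped: let go more than 30 mm above the tin's floor or the table (contact force between ramekin and anything else below 0.01 N and height (world z) of ramekin_center above 0.056 m).
It fails at once if the bottle is moved by more than 30 mm (distance of bottle from where it was at the start of the episode above 0.03 m).
It fails at once if the bowl is moved by more than 30 mm (distance of bowl from where it was at the start of the episode above 0.03 m).
It fails at once if the loaf tin is moved by more than 30 mm (distance of loaf_tin from where it was at the start of the episode above 0.03 m).
It also fails if it takes over 70 s, if anything falls off the work surface, if the arm or the gripper's body presses on something with over 40 N, if the wrist force passes 120 N, or if a joint passes its speed limit or range.

ROBOT

A 7-joint arm with a two-finger parallel gripper is mounted at the origin on the work surface. World frame = base frame: x ahead of the robot, y to its left, z up, the work surface at z = 0. Lengths are in mm, angles in rad, forces in N, time in s.
With the tool pointing down it reaches from about 400 to 850 mm from the base axis. Payload 4.5 kg.
Tool frame: the origin (TCP) lies at the very end of the fingers, on their centre line; the grasp point (between the pads) lies 19 mm behind it; y points along the fingers, x is the direction in which the jaws open and shut, and the axes are right-handed (so a half turn about y gives the same grasp; the last joint's range is limited). The gripper opens to 88 mm and grips with 3 to 60 N. Pads are 18 mm wide; open, the fingers measure 123 mm over their backs; the gripper's body (75 mm by 187 mm) begins 45 mm behind the grasp point.
Start: joints at [1.135, 0.689, -0.195, 1.565, 0.157, 0.902, -0.215], TCP at [282.974, -557.297, 238.743] pointing down, gripper open.
Joint ranges: [-3.01, 3.01], [-0.46, 2.08], [-1.47, 1.51], [0.13, 2.56], [-1, 4.14], [0.04, 2.09], [-2.66, 2.66]. Speed limits (rad/s): [2.57, 2.57, 3.14, 3.14, 3.14, 3.14, 3.14].

INTERFACE

Orientations are given as a unit quaternion [x, y, z, w].
In Python, from station import robot gives the robot as it stands. The module is installed in compiled form; this text tells all that it offers.
- The arm moves only by the tool play_rows, never from a script. Its argument "plan" is text: rows parted by semicolons, each of 7 numbers parted by spaces: the finger opening in m, from 0 to 0.0881, then the shift along the world's x, y, z in m, then the turn, a rotation vector about the world's x, y, z in rad. In form: fingers dx dy dz rx ry rz; .... A call has 1 to 12 rows; each row is the pose to reach, as a shift and turn from the pose commanded when the call began; what a row does not reach only later rows make up. A row lasts 1/8 s, in which the tool goes at most 62.5 mm and 10.7 degrees, less where a joint would pass 70% of its speed; a pose out of reach is approached as far as the arm can. A call with a gripper value outside its range is refused whole. The fingers move at their own pace and stop on an object; "newtons" is the grip in N (left out, the last holds). Time passes only in rows, so rows that repeat a pose let the fingers close. It gives the time, the measured TCP pose, the force and the opening at its end, in the units of the state.
- robot.get_obs(): the state, without advancing time (a new reading comes with each control period).
- robot.read_camera(name): name is "scene" or "side" or "wrist"; returns (picture, depth): 400x640x3 uint8, blue, green, red; 400x640 float32, mm along the optical axis (not along the pixel's ray), 0 where there is no reading.
- robot.get_calibration(name): a dict with "K" (3x3 intrinsics, pixels), "view" (4x4, takes a point from world to camera coordinates). Camera axes: x right, y down, z forward; pixel columns grow to the right and rows downward; lengths in mm; the calibration is good to about 2 mm. The wrist camera is an equidistant fisheye: a pixel r from the principal point sees the ray r / f radians off the axis. A picture is of the moment at which its call begins: read the wrist's pose just before it. get_calibration takes no time and is no camera call; for the wrist camera it gives the pose at the moment of the call.
- robot.hand_in(): hands the job in, once; it reports no verdict.
The state is a dict: "time": time; "joint_positions": joint angles; "qvel": joint speeds; "effort": joint torques, N m; "tool_pos": TCP position; "tool_rot": TCP orientation; "force": force on the tool from outside, world axes, zero at the start; "moment": the same for the moment, N m; "opening": finger opening in mm.
Only numpy, scipy, OpenCV 4.12 (cv2) and the standard library are available. Lean on these libraries where they do the work, as an engineer would, in place of code of your own. Each camera call takes 0.05 s, during which the arm holds its last target. There are 200 camera calls.

## Working session

There is one attempt and no reset: what is moved stays moved. The work goes in short steps, Python scripts to look and compute and a tool call to move; the robot and the scene stay as the last step left them, time stands still between calls to the robot, and variables do not carry over. Pictures are saved under pics/ and viewed, about 8 in all and at most 12, crops included, and the job is handed in when it is done.

Besides the shell and the picture viewer there is one more tool, called after "Request:" by a JSON object that holds its "api" and its "payload", one argument or row to a line. play_rows: Moves the arm, as the interface text tells. Its arguments: {"type":"object","properties":{"plan":{"type":"string"},"newtons":{"type":"number"}},"required":["plan"]}

```bash
mkdir -p pics; cat > h.py <<'E'
import numpy as np, cv2
from station import robot
def cam(n):
    c=robot.get_calibration(n); im,d=robot.read_camera(n); return im,d,np.array(c['K']),np.array(c['view'])
def world(u,v,d,K,V):
    p=np.array([(u-K[0,2])/K[0,0]*d,(v-K[1,2])/K[1,1]*d,d]); return np.linalg.inv(V[:3,:3])@(p-V[:3,3])
def cloud(d,K,V):
    v,u=np.mgrid[:d.shape[0],:d.shape[1]]
    P=np.stack([(u-K[0,2])/K[0,0]*d,(v-K[1,2])/K[1,1]*d,d],-1)
    return (P-V[:3,3])@V[:3,:3]   # R^T(p-t)
E
python3 - <<'E'
from h import *
o=robot.get_obs();print(o)
for n in('scene','side'):
    im,d,K,V=cam(n);np.savez(n,im=im,d=d,K=K,V=V);cv2.imwrite(f'pics/{n}0.png',im)
    print(n,K,V)
E
```

```text
{'time': 0.0, 'joint_positions': array([ 1.13483328,  0.68995789, -0.19452505,  1.56631477,  0.15727871,
        0.90250182, -0.21509033]), 'qvel': array([-5.02299225e-05,  7.64517072e-04,  1.29633233e-04,  8.37582578e-04,
        4.51512270e-04,  1.56163246e-03, -6.65117601e-04]), 'effort': array([-2.16239964e-04, -5.27556252e+01, -1.26681324e+00, -1.53423607e+01,
       -5.25814877e-02,  6.61088954e-03,  1.21004982e-04]), 'tool_pos': array([ 282.60807876, -556.76309483,  237.93438869]), 'tool_rot': array([-0.60235238,  0.37044021, -0.36932194,  0.60294856]), 'force': array([ 0.46445633, -0.94739937, -0.01304239]), 'moment': array([-0.00681383,  0.00105953, -0.03380935]), 'opening': 88.16557956938735}
scene [[518.9217794    0.         321.97215516]
 [  0.         518.9217794  201.76892517]
 [  0.           0.           1.        ]] [[-8.31695127e-01  5.55163027e-01 -8.78804233e-03  4.40588155e+02]
 [ 4.51129190e-01  6.66444902e-01 -5.93576992e-01 -1.71244270e+02]
 [-3.23675254e-01 -4.97639634e-01 -8.04729224e-01  2.06534968e+03]
 [ 0.00000000e+00  0.00000000e+00  0.00000000e+00  1.00000000e+00]]
side [[473.46399752   0.         315.99581258]
 [  0.         473.46399752 189.49551078]
 [  0.           0.           1.        ]] [[ 8.47563847e-01 -5.30691282e-01 -1.51276901e-03 -4.71450271e+02]
 [-4.04502724e-01 -6.44178383e-01 -6.49162351e-01  2.74781699e+02]
 [ 3.43530307e-01  5.50818459e-01 -7.60648377e-01  1.35034901e+03]
 [ 0.00000000e+00  0.00000000e+00  0.00000000e+00  1.00000000e+00]]
```

View pics/scene0.png

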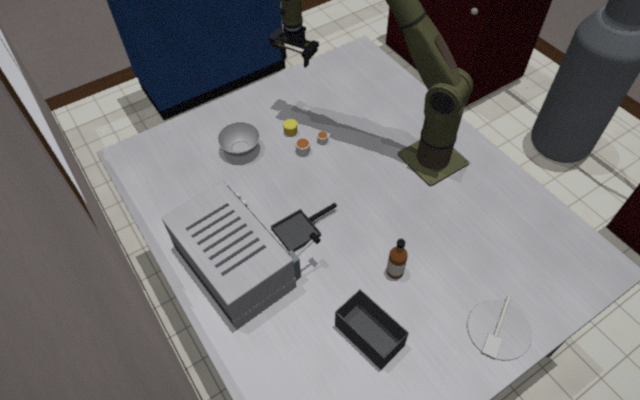

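View pics/side0.png

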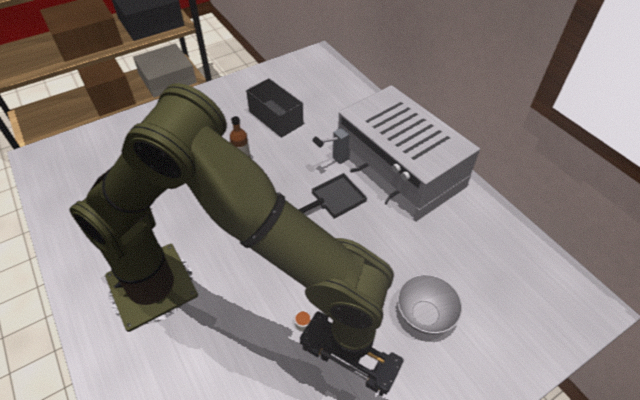

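Scene: white ramekins at (302,146) (larger) and (322,137) (smaller), yellow at (290,127), tin at (297,230), grill hood at (230,245), lever grip near (318,238). Side: tin at (338,194), lever grip at (318,141). Next I'll measure from the depth.

```bash
python3 - <<'E'
from h import *
for n in('scene','side'):
    f=np.load(n+'.npz');im,d,K,V=[f[k] for k in('im','d','K','V')]
    P=cloud(d,K,V);X,Y,Z=P[...,0],P[...,1],P[...,2];ok=d>0
    b=im.astype(int);dark=b.max(-1)<75
    t=ok&(abs(Z)<8);print(n,'table z',np.median(Z[t]))
    def rep(name,m,rect=True):
        nl,l,st,c=cv2.connectedComponentsWithStats(m.astype(np.uint8))
        for i in range(1,nl):
            if st[i,4]<25:continue
            q=P[l==i];s=name,c[i].round(),st[i,4],'mean',q.mean(0).round(1),'z',np.percentile(q[:,2],[5,95]).round()
            r=cv2.minAreaRect(q[:,:2].astype(np.float32));print(*s,'rect',np.round(r[0],1),np.round(r[1],1),round(r[2],1))
    rep('hoodtop',ok&(abs(Z-182)<6)&(X>350)&(Y>-500)&(Y<500))
    rep('ram',ok&(Z>25)&(Z<60)&(X>200)&(X<700)&(Y>-620)&(Y<-150)&(b[...,2]>b[...,0]+40))
    rep('tin',ok&(Z>-8)&(Z<45)&dark&(X>350)&(Y>-300)&(Y<350))
    rep('lever',ok&(Z>60)&(Z<170)&dark&(X>350)&(Y>-300)&(Y<450))
E
```

```text
scene table z 0.9110076013974985
hoodtop [226. 242.] 7649 mean [892.    1.2 182.5] z [178. 187.] rect [883.2 -14.2] [252.4 405.2] 5.4
ram [290. 125.] 154 mean [ 394.3 -440.8   44.1] z [30. 53.] rect [ 392.2 -444.7] [61.9 53.5] 58.7
ram [322. 134.] 51 mean [ 309.4 -328.6   36.9] z [30. 44.] rect [ 309.2 -327.9] [36.5 32.7] 32.0
ram [302. 143.] 86 mean [ 405.7 -325.7   47.6] z [40. 54.] rect [ 406.1 -324.2] [48.3 46.5] 72.7
tin [303. 221.] 375 mean [594.3 -27.1  17.9] z [-0. 39.] rect [584.4 -12.9] [134.4 243. ] 89.8
tin [301. 245.] 62 mean [652.   53.1  14.4] z [ 4. 26.] rect [647.   52.1] [81.6 16.2] 12.5
tin [245. 300.] 380 mean [920.4 133.3  26.1] z [ 9. 43.] rect [968.2  60.8] [199.6 438.4] 38.0
tin [297. 275.] 27 mean [730.7 152.9  25.7] z [ 7. 42.] rect [730.5 152.3] [19.7  5.1] 3.6
tin [393. 276.] 39 mean [462.1 329.6  15.7] z [ 5. 26.] rect [460.8 328.8] [14.6 48. ] 40.3
tin [354. 306.] 91 mean [637.4 345.3  20.7] z [ 1. 43.] rect [642.1 344.9] [58.7 10. ] 1.9
lever [229. 290.] 752 mean [954.4 118.  112.4] z [ 68. 160.] rect [992.4  37.8] [143.2 402.4] 28.1
lever [314. 237.] 6
[... 1457 characters left out ...]
117.  118.2] 9.2
lever [367. 144.] 419 mean [760.8  21.9 152. ] z [125. 168.] rect [760.   27.1] [ 15.5 266. ] 3.3
lever [237. 128.] 29 mean [440.6 304.8 158.2] z [147. 168.] rect [442.6 303.8] [21.7  9.8] 2.8
lever [342. 143.] 193 mean [731.6 116.5  91.8] z [ 65. 121.] rect [732.2 116. ] [28.9 56.9] 52.1
lever [318. 142.] 54 mean [636.2 117.3 148. ] z [139. 154.] rect [635.2 119.9] [17.8 34.5] 10.6
lever [239. 143.] 81 mean [435.4 290.  104.8] z [ 93. 116.] rect [435.8 291.3] [22.2 52. ] 74.6
lever [398. 175.] 46 mean [ 774.7 -124.   132.8] z [104. 168.] rect [ 774.5 -127.7] [41.4 12.7] 73.8
lever [412. 183.] 102 mean [ 779.4 -181.9  146.3] z [110. 167.] rect [ 779.8 -175.7] [ 9.9 64. ] 3.4
```

```bash
python3 - <<'E'
from h import *
from scipy.spatial.transform import Rotation as R
o=robot.get_obs();M=R.from_quat(o['tool_rot']).as_matrix();print(M.round(3));print('jaw yaw',np.degrees(np.arctan2(M[1,0],M[0,0])))
c=robot.get_calibration('wrist');print(c)
for n in('scene','side'):
    f=np.load(n+'.npz');im,d,K,V=[f[k] for k in('im','d','K','V')]
    P=cloud(d,K,V);X,Y,Z=P[...,0],P[...,1],P[...,2];b=im.astype(int);dark=(b.max(-1)<85)&(d>0)
    m=dark&(X>440)&(X<560)&(abs(Y+10)<60)&(Z>15)&(Z<50)
    q=P[m];print(n,'handle',len(q),q.mean(0),np.polyfit(q[:,0],q[:,1],1))
    m=dark&(X>560)&(X<720)&(abs(Y+10)<100)&(Z>-6)&(Z<32);q=P[m]
    print(cv2.minAreaRect(q[:,:2].astype(np.float32)),np.percentile(q[:,:2],[2,98],axis=0))
E
```

```text
[[ 0.453 -0.001  0.892]
 [-0.892  0.001  0.453]
 [-0.002 -1.    -0.   ]]
jaw yaw -63.075051247112135
{'K': array([[309.70691629,   0.        , 318.44171838],
       [  0.        , 309.70691629, 203.78856156],
       [  0.        ,   0.        ,   1.        ]]), 'view': array([[ 4.53113140e-01, -8.91452917e-01, -4.21941687e-04,
        -6.23965245e+02],
       [-8.48154412e-01, -4.31250734e-01,  3.07663610e-01,
        -4.27897998e+01],
       [-2.74449585e-01, -1.39048553e-01, -9.51495100e-01,
         3.90039930e+02],
       [ 0.00000000e+00,  0.00000000e+00,  0.00000000e+00,
         1.00000000e+00]])}
scene handle 99 [511.93002025 -10.75587441  34.5718898 ] [  0.02690803 -24.53090285]
((634.1513061523438, -12.222526550292969), (142.83941650390625, 137.0860595703125), 2.0800557136535645) [[573.73937454 -76.41160953]
 [703.06448067  54.33394411]]
side handle 114 [522.48677571 -17.6454414   34.69981447] [ 8.46516637e-03 -2.20683789e+01]
((631.8287353515625, -10.678611755371094), (139.50758361816406, 137.10948181152344), 0.8922644257545471) [[568.88772678 -76.6558726 ]
 [699.11385034  53.03268694]]
```

Request:
{"api": "play_rows", "payload": {
  "plan": "0.0881 0.025 0.046 -0.01 0 0 0; 0.0881 0.05 0.093 -0.02 0 0 0; 0.0881 0.074 0.139 -0.035 0 0 0; 0.0881 0.099 0.185 -0.05 0 0 0; 0.0881 0.123 0.232 -0.068 0 0 0; 0.0881 0.123 0.232 -0.068 0 0 0; 0.0881 0.123 0.232 -0.068 0 0 0",
  "newtons": 20
}}

```text
time: 0.98
tool_pos: [405.6, -325.9, 170.6]
tool_rot: [0.603, -0.37, 0.37, -0.602]
force: [0.9, -0.9, -0.4]
opening: 88.1
```

```bash
cat >> h.py <<'E'
def wrist(name):
    im,d,K,V=cam('wrist'); cv2.imwrite(f'pics/{name}.png',im)
    v,u=np.mgrid[:400,:640]; x=(u-K[0,2])/K[0,0];y=(v-K[1,2])/K[1,1];r=np.hypot(x,y)+1e-9
    s=np.tan(np.minimum(r,1.45))/r
    P=np.stack([x*s*d,y*s*d,d],-1)
    return im,(P-V[:3,3])@V[:3,:3],d
E
python3 - <<'E'
from h import *
im,P,d=wrist('w1');o=robot.get_obs();print(o['tool_pos'],o['tool_rot'],o['time'])
Z=P[...,2];b=im.astype(int);ok=(d>0)&(np.hypot(P[...,0]-406,P[...,1]+325)<60)
print('table',np.median(Z[ok&(abs(Z)<10)]))
m=ok&(Z>34)&(Z<65)&(np.hypot(P[...,0]-406,P[...,1]+325)<42);q=P[m].astype(np.float32)
print(len(q),q.mean(0),cv2.minEnclosingCircle(q[:,:2]),np.percentile(q,[1,50,99],axis=0))
E
```

```text
[ 405.2610405  -326.74506742  170.84674936] [ 0.60269737 -0.37039523  0.37058301 -0.6018567 ] 1.025
table 0.10221986589622283Traceback (most recent call last):
  File "<stdin>", line 6, in <module>
cv2.error: OpenCV(4.12.0) /io/opencv/modules/imgproc/src/shapedescr.cpp:201: error: (-215:Assertion failed) count >= 0 && (depth == CV_32F || depth == CV_32S) in function 'minEnclosingCircle'
```

View pics/w1.png

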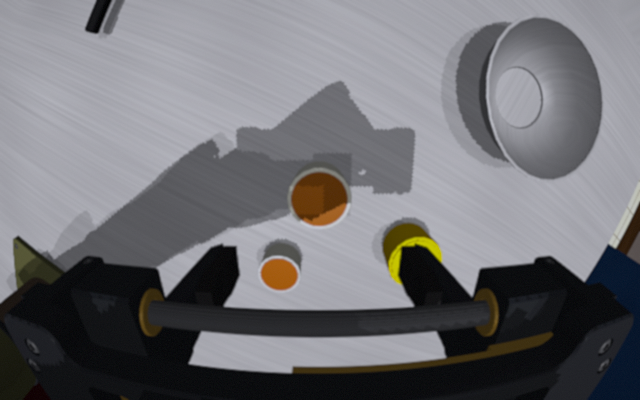

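The wrist view shows the large white ramekin at (320,198), the small one at (280,272) and the yellow one at (415,260).

```bash
python3 - <<'E'
from h import *
c=robot.get_calibration('wrist');K=c['K'];V=c['view'];C=-V[:3,:3].T@V[:3,3]
print('cam',C)
im,P,d=wrist('w2')
def ray(u,v,z):
    x=(u-K[0,2])/K[0,0];y=(v-K[1,2])/K[1,1];r=np.hypot(x,y)
    w=V[:3,:3].T@np.array([x/r*np.sin(r),y/r*np.sin(r),np.cos(r)]);return C+w*(z-C[2])/w[2]
for p in((320,198),(280,272),(415,260)):print(p,ray(*p,46),P[p[1],p[0]],d[p[1],p[0]])
hsv=cv2.cvtColor(im,cv2.COLOR_BGR2HSV);m=((hsv[...,0]<18)&(hsv[...,1]>120)).astype(np.uint8);m[:120]=0;m[240:]=0
ys,xs=np.nonzero(m);cs=max(cv2.findContours(m,0,2)[0],key=cv2.contourArea)
q=np.array([ray(*p[0],45) for p in cs]);print(cv2.minEnclosingCircle(q[:,:2].astype(np.float32)))
E
```

```text
cam [ 476.11644705 -290.15561178  316.81541646]
(320, 198) [ 403.63808237 -329.03810992   46.        ] [ 403.3463747  -329.19460246   44.91003425] 284.11584
(280, 272) [ 315.66905735 -328.29493296   46.        ] [ 309.03623989 -329.87159404   34.80462174] 319.69092
(415, 260) [ 388.58952092 -445.97124679   46.        ] [ 434.48460657 -364.26870987  188.00312159] 144.39835
((402.2723693847656, -327.6866760253906), 25.25080108642578)
```

Request:
{"api": "play_rows", "payload": {
  "plan": "0.0881 -0.0025 -0.002 -0.05 0 0 0; 0.0881 -0.0025 -0.002 -0.1 0 0 0; 0.0881 -0.0025 -0.002 -0.14 0 0 0; 0.0881 -0.0025 -0.002 -0.155 0 0 0; 0.0881 -0.0025 -0.002 -0.163 0 0 0; 0.0881 -0.0025 -0.002 -0.163 0 0 0; 0.05 -0.0025 -0.002 -0.163 0 0 0; 0.05 -0.0025 -0.002 -0.163 0 0 0; 0.05 -0.0025 -0.002 -0.163 0 0 0; 0.05 -0.0025 -0.002 -0.163 0 0 0; 0.05 -0.0025 -0.002 -0.163 0 0 0; 0.05 -0.0025 -0.002 -0.163 0 0 0",
  "newtons": 20
}}

```text
time: 2.58
tool_pos: [403.7, -327.4, 8.2]
tool_rot: [0.603, -0.37, 0.37, -0.603]
force: [-0.3, -0.0, 5.5]
opening: 56.9
```

Request:
{"api": "play_rows", "payload": {
  "plan": "0.05 0 0 0.02 0 0 0; 0.05 0 0 0.055 0 0 0; 0.05 0.012 0.016 0.085 0 0 -0.02; 0.05 0.035 0.047 0.1 0 0 -0.06; 0.05 0.065 0.087 0.1 0 0 -0.11; 0.05 0.1 0.133 0.1 0 0 -0.17; 0.05 0.135 0.18 0.1 0 0 -0.23; 0.05 0.17 0.227 0.1 0 0 -0.29; 0.05 0.2 0.267 0.1 0 0 -0.34; 0.05 0.222 0.297 0.1 0 0 -0.37; 0.05 0.234 0.313 0.1 0 0 -0.38; 0.05 0.237 0.3155 0.1 0 0 -0.38"
}}

```text
time: 4.08
tool_pos: [640.2, -11.1, 107.2]
tool_rot: [0.523, -0.477, 0.476, -0.522]
force: [-0.5, 0.5, -2.0]
opening: 57.5
```

```bash
python3 - <<'E'
from h import *
im,P,d=wrist('w3');o=robot.get_obs();print(o['tool_pos'],o['tool_rot'],o['opening'],o['force'])
X,Y,Z=P[...,0],P[...,1],P[...,2]
# rim points of tin
m=(d>0)&(im.max(-1)<70)&(Z>-5)&(Z<30)&(X>555)&(X<725)&(abs(Y+12)<90)
q=P[m].astype(np.float32);print(len(q),cv2.minAreaRect(q[:,:2]))
E
```

```text
[640.20281397 -12.37140414 107.3766017 ] [ 0.52240739 -0.47703207  0.47697824 -0.52155794] 57.15875028776066 [ 0.27364698 -0.09188114 -1.46653297]Traceback (most recent call last):
  File "<stdin>", line 6, in <module>
cv2.error: OpenCV(4.12.0) /io/opencv/modules/imgproc/src/convhull.cpp:143: error: (-215:Assertion failed) total >= 0 && (depth == CV_32F || depth == CV_32S) in function 'convexHull'
```

View pics/w3.png

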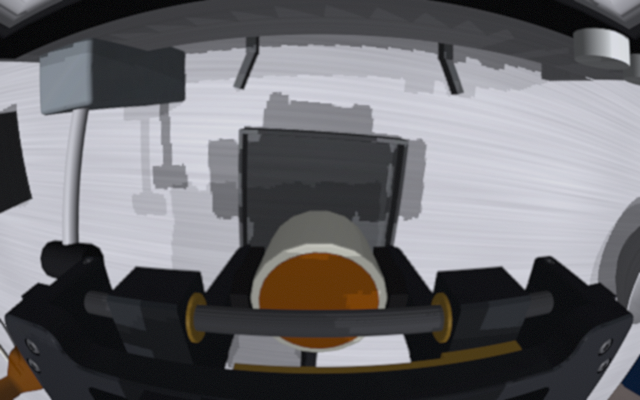

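Wrist view: ramekin held upright at (318,285), tin's far corners at (242,130) and (407,137), runner tips at (238,88) and (458,92), handle at (308,355).

```bash
cat >> h.py <<'E'
def ray(u,v,z):
    c=robot.get_calibration('wrist');K=c['K'];V=c['view'];C=-V[:3,:3].T@V[:3,3]
    x=(u-K[0,2])/K[0,0];y=(v-K[1,2])/K[1,1];r=np.hypot(x,y)
    w=V[:3,:3].T@np.array([x/r*np.sin(r),y/r*np.sin(r),np.cos(r)]);return (C+w*(z-C[2])/w[2]).round(1)
E
python3 - <<'E'
from h import *
for n,u,v,z in(('farL',242,129,22),('farR',407,137,22),('L nearer',244,240,22),('R nearer',393,240,22),('tipL',238,88,14),('tipR',459,92,14),('rootL',256,40,14),('rootR',440,44,14),('lev',72,258,143)):print(n,ray(u,v,z))
a=cv2.imread('pics/w3.png');print(a[180,300],a[180,320])
E
```

```text
farL [698.8  51.   22. ]
farR [704.4 -74.5  22. ]
L nearer [607.5  47.2  22. ]
R nearer [618.7 -76.9  22. ]
tipL [730.3  58.2  14. ]
tipR [ 747.4 -117.1   14. ]
rootL [769.   47.3  14. ]
rootR [783.8 -96.3  14. ]
lev [642.4 118.  143. ]
[62 59 56] [62 59 58]
```

Request:
{"api": "play_rows", "payload": {
  "plan": "0.05 -0.002 -0.002 -0.03 0 0 0; 0.05 -0.002 -0.002 -0.06 0 0 0; 0.05 -0.002 -0.002 -0.08 0 0 0; 0.05 -0.002 -0.002 -0.09 0 0 0; 0.05 -0.002 -0.002 -0.096 0 0 0; 0.05 -0.002 -0.002 -0.0965 0 0 0; 0.076 -0.002 -0.002 -0.0965 0 0 0; 0.076 -0.002 -0.002 -0.0965 0 0 0; 0.076 -0.002 -0.002 -0.0965 0 0 0; 0.076 -0.002 -0.002 -0.08 0 0 0; 0.076 -0.002 -0.002 -0.04 0 0 0; 0.076 -0.002 -0.002 0 0 0 0"
}}

```text
time: 5.62
tool_pos: [638.6, -13.8, 109.8]
tool_rot: [-0.522, 0.477, -0.477, 0.522]
force: [1.5, 0.5, 0.1]
opening: 75.8
```

```bash
python3 - <<'E'
from h import *
im,P,d=wrist('w4');o=robot.get_obs();print(o['tool_pos'],o['tool_rot'],o['opening'],o['force'])
E
```

```text
[642.05463695 -14.14736435 115.39323825] [-0.51955783  0.47454702 -0.47976515  0.52410894] 76.3059494116864 [ 1.28217883 -0.3483441   3.04522996]
```

View pics/w4.png

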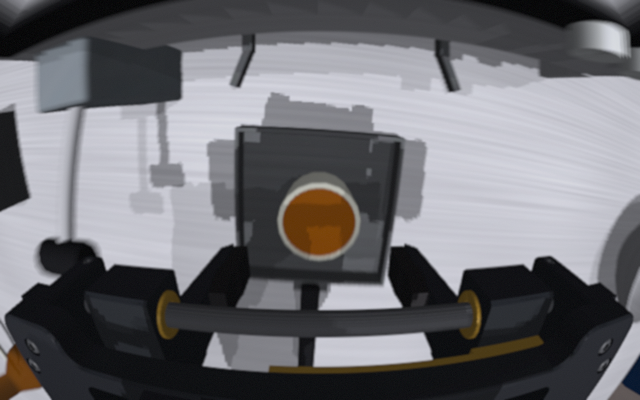

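The ramekin stands upright in the middle of the tin at (318,222), released. The handle is at (308,330), so that's next.

Request:
{"api": "play_rows", "payload": {
  "plan": "0.06 -0.03 -0.001 0 0 0 -0.02; 0.06 -0.08 -0.003 0 0 0 -0.05; 0.06 -0.125 -0.004 0 0 0 -0.05; 0.06 -0.145 -0.005 -0.02 0 0 -0.05; 0.06 -0.145 -0.005 -0.055 0 0 -0.05; 0.06 -0.145 -0.005 -0.08 0 0 -0.05; 0.06 -0.145 -0.005 -0.093 0 0 -0.05; 0.06 -0.145 -0.005 -0.0975 0 0 -0.05; 0.06 -0.145 -0.005 -0.0975 0 0 -0.05"
}}

```text
time: 6.8
tool_pos: [493.9, -18.8, 10.7]
tool_rot: [-0.51, 0.49, -0.49, 0.51]
force: [0.1, 0.1, -0.4]
opening: 60.1
```

```bash
python3 - <<'E'
from h import *
im,P,d=wrist('w5');o=robot.get_obs();print(o['tool_pos'],o['tool_rot'],o['opening'],o['force'])
cv2.imwrite('pics/w5.png',im)
E
```

```text
[493.95012784 -18.85800968  10.91595068] [-0.50959762  0.48964038 -0.49028901  0.5100777 ] 59.591848561087865 [-0.71145813  0.51222706 -0.26793336]
```

View pics/w5.png

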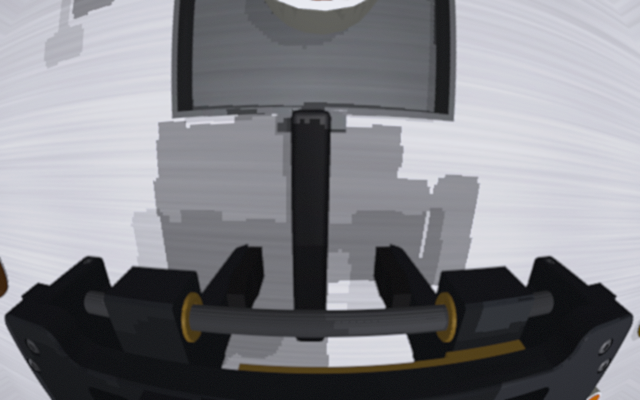

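The handle is at column 311 between the fingers, parallel to them and about 3 mm to their left. I'll centre on it, grip, then bring the tin onto the grill's centre line.

Request:
{"api": "play_rows", "payload": {
  "plan": "0.06 0 0.003 0 0 0 0; 0.005 0 0.003 0 0 0 0; 0.005 0 0.003 0 0 0 0; 0.005 0 0.003 0 0 0 0; 0.005 0 0.003 0 0 0 0; 0.005 0 0.003 0 0 0 0; 0.005 0 0.003 0 0 0 0; 0.005 0 0.003 0 0 0 0",
  "newtons": 60
}}

```text
time: 7.85
tool_pos: [493.4, -15.8, 10.2]
tool_rot: [0.51, -0.49, 0.49, -0.51]
force: [0.7, 0.8, 0.6]
opening: 15.3
```

Request:
{"api": "play_rows", "payload": {
  "plan": "0.005 0 -0.003 0 0 0 0.005; 0.005 0 -0.008 0 0 0 0.013; 0.005 0.001 -0.014 0 0 0 0.023; 0.005 0.002 -0.02 0 0 0 0.033; 0.005 0.002 -0.026 0 0 0 0.043; 0.005 0.003 -0.031 0 0 0 0.051; 0.005 0.003 -0.034 0 0 0 0.054; 0.005 0.003 -0.035 0 0 0 0.054; 0.005 0.003 -0.035 0 0 0 0.054; 0.005 0.003 -0.035 0 0 0 0.054"
}}

```text
time: 9.1
tool_pos: [496.5, -50.9, 10.2]
tool_rot: [0.523, -0.476, 0.476, -0.523]
force: [0.4, 1.8, -0.0]
opening: 15.1
```

```bash
python3 - <<'E'
from h import *
im,P,d=wrist('w6');o=robot.get_obs();print(o['tool_pos'],o['tool_rot'],o['opening'],o['force'])
im,d,K,V=cam('scene');np.savez('s6',im=im,d=d,K=K,V=V)
ims=cv2.resize(im[170:280,220:380],None,fx=4,fy=4,interpolation=cv2.INTER_CUBIC)
w=cv2.imread('pics/w6.png')[:200]
cv2.imwrite('pics/c6.png',np.vstack([ims,w[:150]]))
E
```

```text
[496.53222492 -50.94411722  10.22725188] [ 0.5229055  -0.47593375  0.47619461 -0.52277681] 14.712046611126349 [-0.24527984  1.76288738 -0.07918049]
```

View pics/c6.png

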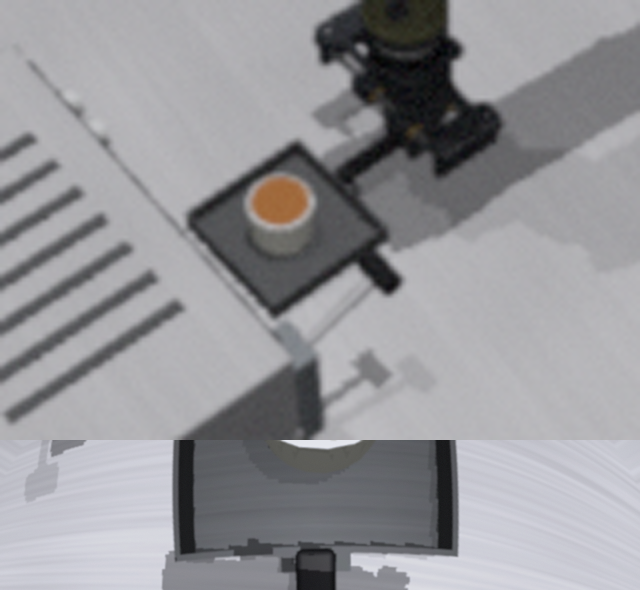

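The tin is held with the ramekin upright in it, and its edge is parallel to the grill front. Near corners are at wrist pixels (177,116) and (457,114). A quick alignment check before pushing:

```bash
python3 - <<'E'
from h import *
L=ray(177,116,22);Rr=ray(457,114,22);v=L-Rr;yaw=np.arctan2(-v[0],v[1]);m=(L+Rr)/2
c=m[:2]+65*np.array([np.cos(yaw),np.sin(yaw)]);print(L,Rr,np.hypot(*v[:2]),np.degrees(yaw),c)
g=np.radians(5.3);a=np.array([np.cos(g),np.sin(g)]);n=np.array([-a[1],a[0]]);w=c-[764,-26.5];print('grill frame',w@a,w@n)
o=robot.get_obs();print(np.degrees(2*np.arctan2(*[0,1])))
f=np.load('s6.npz');im,d,K,V=[f[k] for k in('im','d','K','V')];P=cloud(d,K,V)
h=(d>0)&(abs(P[...,2]-182)<6)&(P[...,0]>650)&(P[...,0]<1050)&(abs(P[...,1])<320);print(cv2.minAreaRect(P[h][:,:2].astype(np.float32)))
t=(d>0)&(im.max(-1)<95)&(abs(P[...,2]-12)<16)&(P[...,0]>565)&(P[...,0]<720)&(abs(P[...,1]+38)<85);print(cv2.minAreaRect(P[t][:,:2].astype(np.float32)))
E
```

```text
[568.5  21.2  22. ] [ 581.3 -106.3   22. ] 128.1408990135468 5.732838741100362 [639.57490133 -36.05714716]
grill frame -124.77594311761312 1.976931985251816
0.0
((883.4403076171875, -14.6904296875), (252.0635986328125, 406.8309020996094), 5.168153285980225)
((637.5328369140625, -36.36491394042969), (141.69529724121094, 137.72494506835938), 6.326728343963623)
```

Request:
{"api": "play_rows", "payload": {
  "plan": "0.005 0.005 0.0005 0 0 0 0; 0.005 0.015 0.0014 0 0 0 0; 0.005 0.029 0.0027 0 0 0 0; 0.005 0.044 0.004 0 0 0 0; 0.005 0.06 0.0055 0 0 0 0; 0.005 0.076 0.007 0 0 0 0; 0.005 0.092 0.0085 0 0 0 0; 0.005 0.108 0.01 0 0 0 0; 0.005 0.124 0.0115 0 0 0 0; 0.005 0.138 0.0128 0 0 0 0; 0.005 0.149 0.0138 0 0 0 0; 0.005 0.155 0.0144 0 0 0 0"
}}

```text
time: 10.7
tool_pos: [649.8, -37.9, 10.2]
tool_rot: [0.524, -0.477, 0.476, -0.521]
force: [-7.2, -1.3, 6.0]
opening: 14.9
```

Request:
{"api": "play_rows", "payload": {
  "plan": "0.005 0.004 0.0004 0 0 0 0; 0.005 0.01 0.0009 0 0 0 0; 0.005 0.016 0.0015 0 0 0 0; 0.005 0.022 0.002 0 0 0 0; 0.005 0.027 0.0025 0 0 0 0; 0.005 0.031 0.0029 0 0 0 0; 0.005 0.034 0.0032 0 0 0 0; 0.005 0.034 0.0032 0 0 0 0; 0.005 0.034 0.0032 0 0 0 0"
}}

```text
time: 11.82
tool_pos: [684.0, -34.6, 10.3]
tool_rot: [0.524, -0.477, 0.476, -0.521]
force: [-4.9, -0.8, 5.3]
opening: 15.3
```

Request:
{"api": "play_rows", "payload": {
  "plan": "0.005 0.002 0.0002 0 0 0 0; 0.005 0.004 0.0004 0 0 0 0; 0.005 0.005 0.0005 0 0 0 0; 0.005 0.005 0.0005 0 0 0 0"
}}

```text
time: 12.32
tool_pos: [688.8, -34.0, 10.3]
tool_rot: [0.524, -0.477, 0.476, -0.521]
force: [-5.3, -0.9, 5.1]
opening: 14.8
```

Request:
{"api": "play_rows", "payload": {
  "plan": "0.005 0.001 0.0001 0 0 0 0; 0.005 0.002 0.0002 0 0 0 0; 0.005 0.003 0.0003 0 0 0 0; 0.005 0.003 0.0003 0 0 0 0"
}}

```text
time: 12.82
tool_pos: [691.7, -33.7, 10.3]
tool_rot: [0.524, -0.477, 0.476, -0.521]
force: [-5.5, -0.1, 5.2]
opening: 14.7
```

Request:
{"api": "play_rows", "payload": {
  "plan": "0.005 0.001 0.0001 0 0 0 0; 0.005 0.002 0.0002 0 0 0 0; 0.005 0.002 0.0002 0 0 0 0"
}}

```text
time: 13.2
tool_pos: [693.7, -33.5, 10.3]
tool_rot: [0.524, -0.477, 0.476, -0.521]
force: [-5.5, 0.3, 5.1]
opening: 15.0
```

Request:
{"api": "play_rows", "payload": {
  "plan": "0.005 0.001 0.0001 0 0 0 0; 0.005 0.002 0.0002 0 0 0 0; 0.005 0.002 0.0002 0 0 0 0"
}}

```text
time: 13.58
tool_pos: [694.7, -33.4, 10.2]
tool_rot: [0.524, -0.478, 0.475, -0.521]
force: [-7.6, -0.6, 7.3]
opening: 15.3
```

Request:
{"api": "play_rows", "payload": {
  "plan": "0.005 0.001 0.0001 0 0 0 0; 0.005 0.002 0.0002 0 0 0 0; 0.005 0.002 0.0002 0 0 0 0"
}}

```text
time: 13.95
tool_pos: [694.7, -33.5, 10.1]
tool_rot: [0.525, -0.479, 0.474, -0.52]
force: [-12.4, -0.7, 11.7]
opening: 15.3
```

It's against the stop: the force rises and the arm doesn't advance. Relax the push, release and go up.

Request:
{"api": "play_rows", "payload": {
  "plan": "0.005 -0.001 0 0 0 0 0; 0.005 -0.0025 -0.0002 0 0 0 0; 0.005 -0.0025 -0.0002 0 0 0 0; 0.05 -0.0025 -0.0002 0 0 0 0; 0.05 -0.0025 -0.0002 0 0 0 0; 0.05 -0.0025 -0.0002 0 0 0 0; 0.05 -0.0025 -0.0002 0.02 0 0 0; 0.05 -0.01 -0.0002 0.06 0 0 0; 0.05 -0.03 -0.0002 0.11 0 0 0; 0.05 -0.06 -0.0002 0.16 0 0 0; 0.05 -0.06 -0.0002 0.19 0 0 0; 0.05 -0.06 -0.0002 0.19 0 0 0"
}}

```text
time: 15.45
tool_pos: [641.6, -32.2, 204.6]
tool_rot: [-0.521, 0.474, -0.478, 0.525]
force: [0.5, 0.4, -0.3]
opening: 50.0
```

```bash
python3 - <<'E'
from h import *
im,P,d=wrist('w7');o=robot.get_obs();print(o['tool_pos'],o['opening'],o['force'],o['joint_positions'].round(2))
cv2.imwrite('pics/w7.png',im)
im,d,K,V=cam('scene');P=cloud(d,K,V)
m=(d>0)&(im.max(-1)<75)&(P[...,2]>115)&(P[...,2]<160)&(abs(P[...,0]-640)<35)&(abs(P[...,1]-122)<35);q=P[m];print(len(q),cv2.minAreaRect(q[:,:2].astype(np.float32)),q.mean(0))
E
```

```text
[640.46615106 -31.99583755 202.32791767] 50.12427252898101 [-1.04033395 -0.28899162  0.008465  ] [-0.08  0.75  0.1   1.56 -0.1   0.83 -1.41]
63 ((641.8335571289062, 123.58915710449219), (17.712318420410156, 38.82416534423828), 0.7407746911048889) [642.55708047 127.42549013 149.55119989]
```

View pics/w7.png

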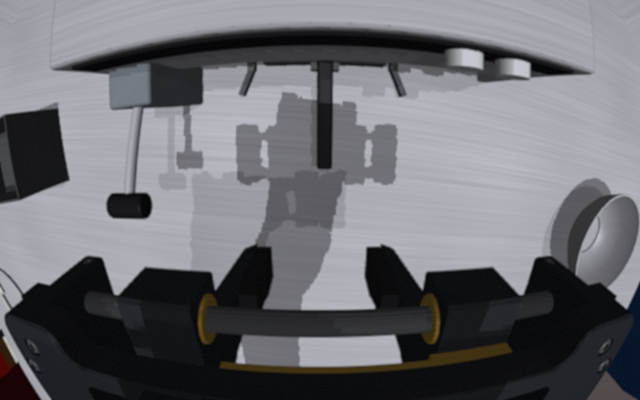

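Only the handle sticks out of the grill, ending at (324,167). The lever grip is at (130,205), still up.

```bash
python3 - <<'E'
from h import *
print('handle end',ray(324,167,36),'lever',ray(130,205,143),ray(130,205,148), 'gripL/R', ray(109,206,143),ray(151,204,143))
E
```

```text
handle end [658.7 -35.7  36. ] lever [638.2 118.1 143. ] [640.2 114.6 148. ] gripL/R [635.2 140.8 143. ] [641.   97.5 143. ]
```

Request:
{"api": "play_rows", "payload": {
  "plan": "0 0 0.04 0 0 0 0; 0 0 0.09 0 0 0 0; 0 0 0.135 0 0 0 0; 0 0 0.154 0 0 0 0; 0 0 0.154 -0.02 0 0 0; 0 0 0.154 -0.04 0 0 0; 0 -0.002 0.154 -0.052 0 0 0; 0 -0.005 0.154 -0.065 0 0 0; 0 -0.007 0.154 -0.079 0 0 0; 0 -0.006 0.154 -0.092 0 0 0; 0 -0.003 0.154 -0.103 0 0 0; 0 0 0.154 -0.11 0 0 0"
}}

```text
time: 17.05
tool_pos: [639.6, 122.4, 89.4]
tool_rot: [-0.523, 0.476, -0.476, 0.523]
force: [-1.1, 0.3, 1.8]
opening: 0.7
```

Request:
{"api": "play_rows", "payload": {
  "plan": "0 0 0 -0.002 0 0 0; 0 0 0 -0.004 0 0 0; 0 0 0 -0.004 0 0 0"
}}

```text
time: 17.42
tool_pos: [640.1, 122.4, 88.0]
tool_rot: [-0.522, 0.476, -0.476, 0.524]
force: [-2.9, -0.2, 10.6]
opening: 0.5
```

At the end stop: 10.6 N, halted at z = 88. Now up and clear, then check.

Request:
{"api": "play_rows", "payload": {
  "plan": "0 0 0 0.02 0 0 0; 0 0 0 0.06 0 0 0; 0 -0.02 -0.03 0.1 0 0 0; 0 -0.06 -0.08 0.13 0 0 0; 0 -0.1 -0.13 0.14 0 0 0; 0 -0.1 -0.15 0.14 0 0 0; 0 -0.1 -0.15 0.14 0 0 0; 0 -0.1 -0.15 0.14 0 0 0"
}}

```text
time: 18.42
tool_pos: [540.5, -26.5, 226.7]
tool_rot: [-0.523, 0.475, -0.476, 0.524]
force: [0.3, 0.9, -0.1]
opening: 0.4
```

```bash
python3 - <<'E'
from h import *
im,P,d=wrist('w8');o=robot.get_obs();print(o['tool_pos'],o['force'],o['time'])
s=cam('side')[0];c=cv2.resize(s[90:230,280:480],(640,448),interpolation=cv2.INTER_CUBIC)
cv2.imwrite('pics/c8.png',np.vstack([c,im[:150]]))
E
```

```text
[540.37908563 -26.06042984 226.36640467] [ 0.37419603 -0.11436412 -0.08621   ] 18.475
```

View pics/c8.png

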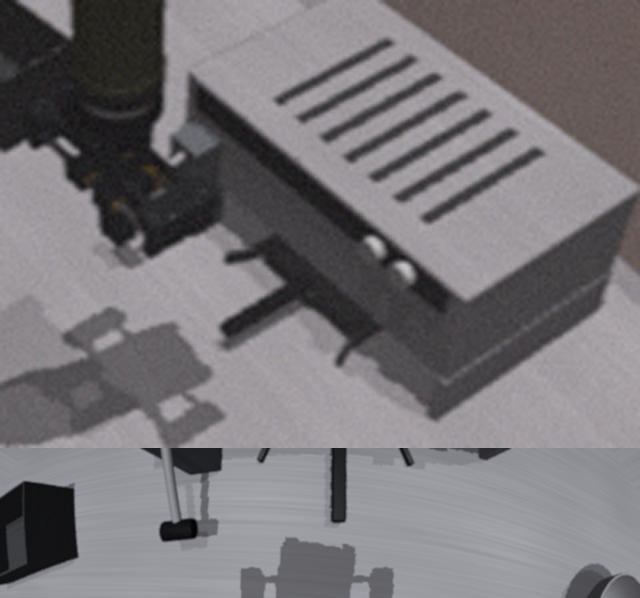

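```bash
python3 - <<'E'
from h import *
print('grip at z77',ray(178,82,77),'at z143',ray(178,82,143),'handle end',ray(338,73,36))
robot.hand_in();print(robot.get_obs()['time'])
E
```

```text
grip at z77 [638.  124.5  77. ] at z143 [633.8  92.6 143. ] handle end [658.6 -35.2  36. ]
the job is handed in; nothing more can be done
the job is handed in; nothing more can be done
```

I stood the larger white ramekin in the tin, slid the tin under the hood by its handle to the back stop, pressed the lever down, and handed the job in at about 18.5 s of the 70 s. I had no verdict back.

**Last checks:**
- **Tin:** it stopped advancing while the push force rose to about 12 N, so it is against the stop. The handle end measures (658.6, −35.2) mm; about (656.5, −36.5) was expected with the tin home.
- **Lever:** it met its end stop with about 10 N of upward force at fingertip height z = 88 mm. After letting go, the camera fits the grip to the fully down position.
- **Robot:** the last force reading was near zero and the gripper is clear of everything.

**Not checked:**
- **Ramekin:** the hood hides it. I last saw it upright in the tin just before the slide and did not look again; the slide was slow and the stop gentle.
- **Bystanders:** I did not measure the bottle, bowl or loaf tin at the end, and no move was planned to touch them.

**Disagreement:** the scene camera and the wrist camera differed by about 3 mm on the ramekin and the tin. I went with the wrist camera.

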